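# Set the propagator vent half open

## Robot

A 6-joint arm with a two-finger parallel gripper is mounted at the origin on the work surface. World frame = base frame: x ahead of the robot, y to its left, z up, the work surface at z = 0. Lengths are in m, angles in rad, forces in N, time in s.
With the tool pointing down it reaches from about 0.375 to 0.9 m from the base axis. Payload 3.1 kg.
Tool frame: the origin (TCP) lies between the finger pads; the fingertips stand manip.nose_length ahead of it and the grasp point (between the pads) lies 5 mm behind it (manip.nose_length is the distance from the TCP to the fingertips, in m); z points along the fingers, y is the line along which they close (so a half turn about z gives the same grasp; the last joint's range is limited). The gripper opens to 85 mm and grips with 20 to 120 N. Pads are 22 mm wide; open, the fingers measure 114 mm over their backs; the gripper's body (76 mm by 85 mm) begins 54 mm behind the grasp point. The pads swing forward as they close: fully open they stand 13 mm farther back than shut.
Start: joints at [1.131, 0.527, 1.433, -0, 1.181, -0.178], TCP at [0.162, 0.604, 0.245] pointing down, gripper open.
Joint ranges: [-3.08, 3.08], [-0.75, 2.2], [0.22, 2.44], [-1.43, 4.57], [0, 2.65], [-2.85, 2.85]. Speed limits (rad/s): [2.79, 2.79, 3.14, 3.14, 3.14, 3.14].

## Interface

Orientations are given as a unit quaternion [x, y, z, w].
In Python, from station import monitor, eyes, job, manip gives the robot as it stands.
- The arm moves only by the shell command python3 -m pendant 'ROWS' [FORCE]. ROWS is JSON, a list that holds one entry, the list of rows, each a list of 7 numbers: the shift along the tool's x, y, z as a fraction of full scale, then the turn, a rotation vector about the tool's x, y, z as a fraction of full scale, then the opening, from 0 (shut) to 1 (fully open). A call has 1 to 20 rows; each row shifts and turns the commanded pose from where the row before left it, along the tool's axes as they then stand; what a row does not reach is not made up. Full scale, the value 1, is 800 mm for a shift and 0.12 rad for a turn. A row lasts 1/10 s, in which the tool goes at most 50 mm and 8.59 degrees, less where a joint would pass 70% of its speed; a pose out of reach is approached as far as the arm can. A call with a number of a shift or a turn outside -1 to 1 is refused whole. A call with a gripper value outside its range is refused whole. The fingers move at their own pace and stop on an object; FORCE is the grip in N (left out, the last holds). Time passes only in rows, so rows that do not move let the fingers close. It gives the time, the measured TCP pose, the force, the opening and the grip force at its end, in the units of the state.
- monitor.sense(): the state, without advancing time (a new reading comes with each control period).
- eyes.snapshot(name): name is "side" or "top"; returns a dict with "pixels" (480x640x3 uint8, red, green, blue), "depth" (480x640 float32, m along the optical axis (not along the pixel's ray), 0 where there is no reading), "intrinsics" (3x3 intrinsics, pixels), "eye" and "attitude" of the camera in the world. Camera axes: x right, y down, z forward; pixel columns grow to the right and rows downward; lengths in m; the calibration is good to about 2 mm. A picture is of the moment at which its call begins.
- job.sign_off(): hands the job in; it is judged then, once.
The state is a dict: "t": time; "q": joint angles; "qd": joint speeds; "tau": joint torques, N m; "tcp_pos": TCP position; "tool_rot": TCP orientation; "force": force on the tool from outside, world axes, zero at the start; "ft_torque": the same for the moment, N m; "finger_gap": opening from 0.0 (shut) to 1.0 (fully open); "gripper_force": force on a finger pad.
Only numpy, scipy, OpenCV 4.12 (cv2) and the standard library are available. Lean on these libraries where they do the work, as an engineer would, in place of code of your own. Each camera call takes 0.05 s, during which the arm holds its last target. There are 200 camera calls.

## Task

One of the two sliding vents on the lid of the plant propagator is still shut; the other is already half open. With the fingertips, push the upright tab of the shut vent away from you all the way to its end stop, then let it go so that it springs back and catches on its stop pin, half open like its neighbour. Only push: do not pinch the tab or push on its far face, do not touch the stop pins, and leave the other vent, the little pot on the lid, the mug and the spray bottle as they are.

Things in the scene. Friction and masses are not known exactly. Their poses are not given: they have to be found in the camera images.
- propagator: (All sizes here are in mm, joint values in m.) Plant propagator, fixed: black tray, clear sides, white flat lid; 300 (x) x 360 (y) x 130 high. Origin at the centre of its underside on the table; the vents' axes are parallel to its own. The vents' origins are at x = -20, y = +90 and -90 in its frame.
- vent_a: Grey base frame of vent A, fixed on the lid: 215 x 84 x 6 with 12 high side rails. Origin on the lid (130 above the table), on the vent's centre line; x is the way the shutter is pushed open (roughly away from the robot), z up. It spans x -85 to 130; a dark steel bridge 35 high crosses at x 57 to 73 and carries the stop pin. A and B are alike, 180 apart; either may be the left one.
- vent_b: Grey base frame of vent B, fixed on the lid: 215 x 84 x 6 with 12 high side rails. Origin on the lid (130 above the table), on the vent's centre line; x is the way the shutter is pushed open (roughly away from the robot), z up. It spans x -85 to 130; a dark steel bridge 35 high crosses at x 57 to 73 and carries the stop pin. A and B are alike, 180 apart; either may be the left one.
- shutter_a (a joint): Opening of shutter A in m: 0 shut, 0.030 half open and caught on the stop pin, 0.060 fully open against the end stop. It grows as the tab moves along the vent's +x. A spring always draws it shut, with about 3 N at 0 and 6.6 N at 0.060; damping 4 N s/m. Shut at the start: the one to set.
- shutter_b (a joint): Opening of shutter B in m: 0 shut, 0.030 half open and caught on the stop pin, 0.060 fully open against the end stop. It grows as the tab moves along the vent's +x. A spring always draws it shut, with about 3 N at 0 and 6.6 N at 0.060; damping 4 N s/m. At 0.030, caught on its pin, from the start: to be left alone.
- push_a (a point): The place to push: centre of the near face (it looks to -x of the vent, to the robot) of the upright aluminium tab of shutter A, 25 above the lid; axes as the vent's. The tab, 8 thick (x) x 50 wide (y) x 30 high, stands on the sliding shutter plate, whose top is 10 above the lid and which reaches 6 nearer than this face. Shut, this point is at x = -44 in the vent's frame.
- push_b (a point): The place to push: centre of the near face (it looks to -x of the vent, to the robot) of the upright aluminium tab of shutter B, 25 above the lid; axes as the vent's. The tab, 8 thick (x) x 50 wide (y) x 30 high, stands on the sliding shutter plate, whose top is 10 above the lid and which reaches 6 nearer than this face. Shut, this point is at x = -44 in the vent's frame.
- pin_a: Sprung steel stop pin of vent A, 8 across, with an 18 mm head whose top is 51 above the lid, at x = 65 in the vent's frame. Origin at its lower tip, 11.5 above the lid when down. A ramp on the shutter lifts it about 8 as it passes (adding up to 2 N to the push), and it drops behind the ramp at 0.030 opening, so that the shutter cannot close further than half open.
- pin_b: Sprung steel stop pin of vent B, 8 across, with an 18 mm head whose top is 51 above the lid, at x = 65 in the vent's frame. Origin at its lower tip, 11.5 above the lid when down. A ramp on the shutter lifts it about 8 as it passes (adding up to 2 N to the push), and it drops behind the ramp at 0.030 opening, so that the shutter cannot close further than half open.
- pot: Bystander: small loose terracotta pot, 56 across, 50 high, standing on the lid between the vents near the far edge. Origin at the centre of its underside.
- mug: Bystander: loose white mug, 80 across, 90 high, on the table to the right (-y) of the propagator. Origin at the centre of its underside.
- sprayer: Bystander: loose white spray bottle with a black trigger head, 68 across, 172 high, on the table to the left (+y). Origin at the centre of its underside.

How it is judged:
On the way, in this order (a step that is already met when the one before it is completed fails the run):
1. the shut vent's shutter is pushed at least 52 mm open (end stop at 60) (value of joint shutter_a above 0.052 m and contact force between the fingers and shutter_a_c3 above 0.5 N), for 0.05 s.
2. it is let go and has come back onto its stop pin, half open (value of joint shutter_a between 0.027 and 0.033 m and contact force between anything else and shutter_a_c0 below 0.1 N and contact force between anything else and shutter_a_c3 below 0.1 N and contact force between anything else and shutter_a_c4 below 0.1 N), for 0.3 s.
At the end, for the whole second after the job is handed in: Shutter A rests half open on its dropped stop pin (27 to 33 mm, pin within 3 mm of fully down) with nothing touching its tab; shutter B is still at 27 to 33 mm on its own pin; pot, mug and spray bottle upright and within 20 mm of where they stood (all of step 2 and z of pin_a in the frame of vent_a below 0.0145 m and value of joint shutter_b between 0.027 and 0.033 m and z of pin_b in the frame of vent_b below 0.0145 m and distance of each of pot, mug, sprayer from where it was at the start of the episode below 0.02 m and angle between each of pot, mug, sprayer's own z axis and vertical below 0.15 rad).
It fails at once if the tab is pinched or pulled: fingers press on its far face (contact force between the fingers and shutter_a_c4 above 2 N).
It fails at once if a stop pin is touched by the robot (contact force between any of the fingers, the arm and pin_a above 0.5 N or contact force between any of the fingers, the arm and pin_b above 0.5 N).
It fails at once if the other vent is moved (not (value of joint shutter_b between 0.023 and 0.037 m)).
It fails at once if a bystander is shoved, lifted or tipped (distance of any of pot, mug, sprayer from where it was at the start of the episode above 0.03 m or angle between any of pot, mug, sprayer's own z axis and vertical above 0.4 rad).
It also fails if it takes over 43 s, if anything falls off the work surface, if the arm or the gripper's body presses on something with over 40 N, if the wrist force passes 120 N, or if a joint passes its speed limit or range.

## Working session

There is one attempt and no reset: what is moved stays moved. The work goes in short steps, Python scripts to look and compute and a shell command to move; the robot and the scene stay as the last step left them, time stands still between calls to the robot, and variables do not carry over. Pictures are saved under pics/ and viewed, at most 10 in all, crops included, and the job is handed in when it is done.

```bash
mkdir -p pics
python3 - <<'E'
from station import monitor, eyes, job, manip
import cv2,numpy as np
print(manip.nose_length); s=monitor.sense(); print({k:np.round(v,3) for k,v in s.items()})
for n in("top","side"):
    c=eyes.snapshot(n); np.savez(n+".npz",**c); cv2.imwrite(f"pics/{n}1.png",c["pixels"][:,:,::-1]); print(n,c["intrinsics"],c["eye"],c["attitude"])
E
```

```text
0.014
{'t': np.float64(0.0), 'q': array([ 1.131,  0.528,  1.434, -0.   ,  1.181, -0.178]), 'qd': array([-0.   ,  0.001, -0.002, -0.001,  0.   ,  0.001]), 'tau': array([-1.0000e-03, -4.4235e+01, -1.7802e+01, -1.0000e-03,  8.0000e-03,
        0.0000e+00]), 'tcp_pos': array([0.161, 0.603, 0.244]), 'tool_rot': array([ 0.131,  0.991, -0.001, -0.   ]), 'force': array([ 0.36 ,  0.198, -0.732]), 'ft_torque': array([0.028, 0.054, 0.006]), 'gripper_force': np.float64(0.0), 'finger_gap': np.float64(1.001)}
top [[573.34572449   0.         320.88074543]
 [  0.         573.34572449 243.57847463]
 [  0.           0.           1.        ]] [ 0.3900561  -0.01305196  1.72298156] [ 0.71309232 -0.6997953   0.03218833 -0.02738242]
side [[486.57906645   0.         319.02659778]
 [  0.         486.57906645 239.86634982]
 [  0.           0.           1.        ]] [ 0.15279908 -0.69287753  0.9801242 ] [ 0.90010307 -0.24519499  0.08690712 -0.34948682]
```

View pics/top1.png

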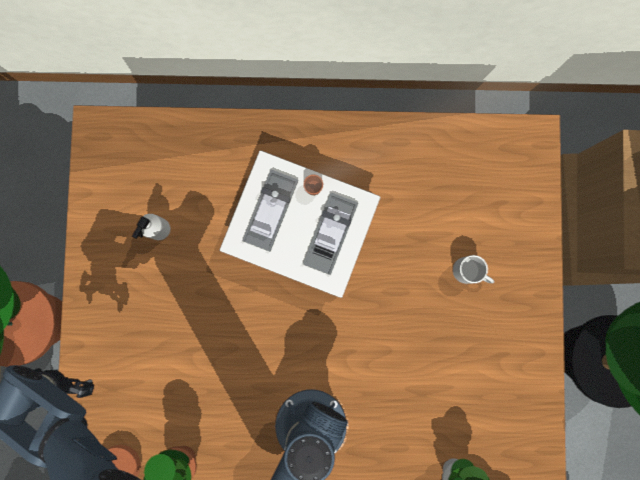

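View pics/side1.png

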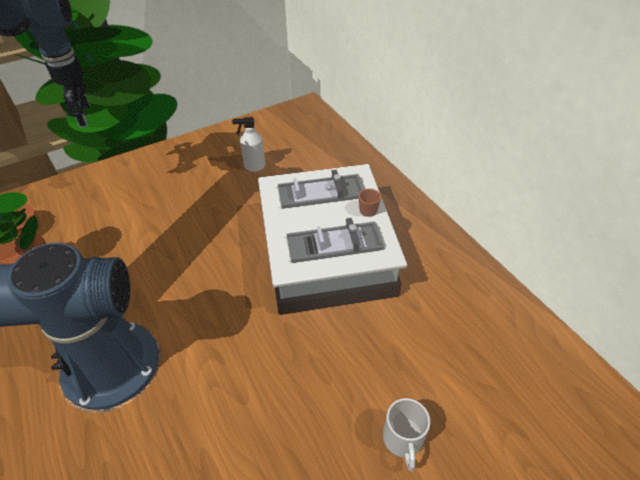

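The top view shows the lid with corners near (262,152), (380,198), (342,297) and (221,250). The right vent at (331,233) shows a dark gap at its near end, so it is half open. The left one at (270,208) looks shut. The side view agrees.

```bash
cat > h.py <<'E'
import numpy as np,cv2
from scipy.spatial.transform import Rotation as R
def load(n): return dict(np.load(n+".npz"))
def ray(c,uv,z):
    uv=np.atleast_2d(uv).astype(float); K=c["intrinsics"]
    d=np.c_[(uv-K[[0,1],[2,2]])/K[[0,1],[0,1]],np.ones(len(uv))]@R.from_quat(c["attitude"]).as_matrix().T
    return c["eye"]+d*((z-c["eye"][2])/d[:,2])[:,None]
def proj(c,P):
    p=(np.atleast_2d(P)-c["eye"])@R.from_quat(c["attitude"]).as_matrix()
    p=p@c["intrinsics"].T; return p[:,:2]/p[:,2:]
E
python3 - <<'E'
from h import *
for n in("top","side"):
    c=load(n); im=c["pixels"]; m=((im.min(2)>(195 if n=="top" else 175))&(np.ptp(im.astype(int),axis=2)<25)).astype(np.uint8)
    m[:145]=0
    cs,_=cv2.findContours(m,0,2); cs=[k for k in cs if cv2.pointPolygonTest(k,(290,220) if n=="top" else (340,215),False)>=0] or [max(cs,key=cv2.contourArea)]
    P=ray(c,cv2.convexHull(cs[0])[:,0],.13); r=cv2.minAreaRect((P[:,:2]*1000).astype(np.float32)); print(n,cv2.contourArea(cs[0]),r,cv2.boxPoints(r).round().tolist())
    if n=="top":
        m2=c["depth"]; 
        print("depth z lid", 1.723-m2[205:212,298:304].mean())
c=load("top");d=cv2.resize(c["pixels"][140:305,215:390],None,fx=3.5,fy=3.5,interpolation=3)
e=load("side")["pixels"][155:275,250:410];e=cv2.resize(e,None,fx=4,fy=4,interpolation=3)
cv2.imwrite("pics/t2.png",d[:,:,::-1]);cv2.imwrite("pics/s2.png",e[:,:,::-1])
E
```

```text
top 13293.0 ((581.1597290039062, 36.94041442871094), (362.479736328125, 302.992431640625), 69.91539764404297) [[377.0, -81.0], [661.0, -185.0], [786.0, 155.0], [501.0, 259.0]]
depth z lid 0.11572206
side 9680.5 ((580.7857666015625, 36.40693664550781), (365.20458984375, 302.07562255859375), 69.7967529296875) [[376.0, -83.0], [659.0, -187.0], [786.0, 156.0], [502.0, 260.0]]
```

View pics/t2.png

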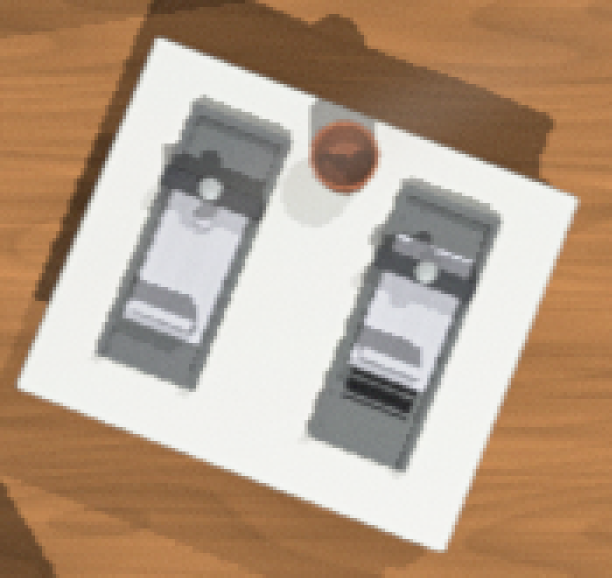

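View pics/s2.png

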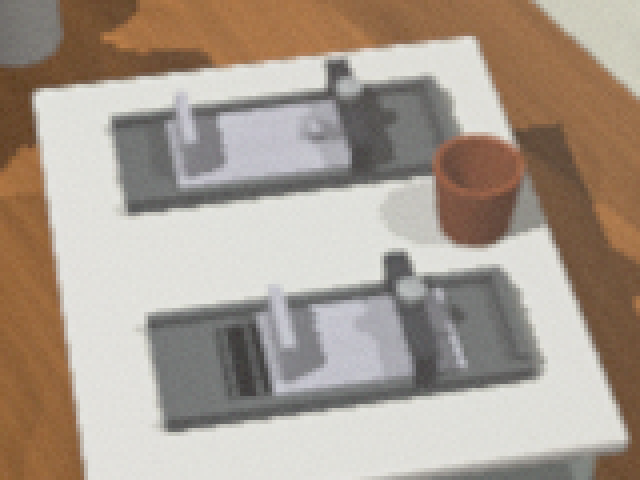

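The crops confirm it. The left (+y) vent has no gap, and its tab is at about crop (160,318), so it is A and shut. The right vent shows the dark gap, so it is B and half open. Both views put the lid centre near (581,37) mm with yaw about -20°, and the size matches 300x360. Next I check the predicted tab against the images and work out the approach.

```bash
cat >> h.py <<'E'
A=np.deg2rad(-20.15); X=np.array([np.cos(A),np.sin(A),0]);Y=np.array([-np.sin(A),np.cos(A),0])
O=np.array([.581,.0367,.13])-.02*X+.09*Y   # vent A
def vent(p): d=np.asarray(p)-O; return np.array([d@X,d@Y,d[2]])
def go(s,x,y,z):
    T=R.from_quat(s["tool_rot"]); P=O+x*X+y*Y+np.array([0,0,z])
    M=np.c_[-X,Y,[0,0,-1]]
    print("vent pos mm",(vent(s["tcp_pos"])*1000).round(1),"| shift tool mm",(T.inv().apply(P-s["tcp_pos"])*1000).round(1),"turn rad",(T.inv()*R.from_matrix(M)).as_rotvec().round(4),"F",np.round(s["force"],2),"t",s["t"])
E
python3 - <<'E'
from h import *
from station import monitor
Pc=[O+(-.040)*X+y*Y+np.array([0,0,.04]) for y in(-.025,.025)]
print("tab top ends top(crop)",(proj(load("top"),Pc)-[215,140])*3.5,"side(crop)",(proj(load("side"),Pc)-[250,155])*4)
Pp=[O+.065*X+np.array([0,0,.051])]
print("pin",(proj(load("top"),Pp)-[215,140])*3.5,(proj(load("side"),Pp)-[250,155])*4)
go(monitor.sense(),-.09,0,.115)
E
```

```text
tab top ends top(crop) [[190.1098358  326.09303876]
 [130.32594503 302.91059272]] side(crop) [[188.28444634 143.38184201]
 [176.99744271  91.4441709 ]]
pin [[208.91117196 187.63057118]] [[346.85652112  82.74843628]]
vent pos mm [-569.   297.2  114.4] | shift tool mm [-4.503e+02 -3.391e+02 -1.000e-01] turn rad [-0.0019 -0.0002  0.0899] F [ 0.27  0.4  -0.29] t 0.1
```

Tab and pin predictions match both pictures within about 2 mm. Moving above the approach point with the fingers shut.

```bash
python3 -m pendant '[[[-0.04,-0.03,0,0,0,0,0],[-0.04,-0.03,0,0,0,0,0],[-0.04,-0.03,0,0,0,0,0],[-0.04,-0.03,0,0,0,0,0],[-0.04,-0.03,0,0,0,0,0],[-0.04,-0.03,0,0,0,0,0],[-0.04,-0.03,0,0,0,0,0],[-0.04,-0.03,0,0,0,0,0],[-0.04,-0.03,0,0,0,0,0],[-0.04,-0.03,0,0,0,0,0],[-0.04,-0.03,0,0,0,0,0],[-0.04,-0.03,0,0,0,0,0],[-0.04,-0.03,0,0,0,0,0],[-0.04,-0.03,0,0,0,0,0],[0,0,0,0,0,0.75,0],[0,0,0,0,0,0,0],[0,0,0,0,0,0,0]]]' 20
python3 -c "
from h import *
from station import monitor
s=monitor.sense();go(s,-.09,0,.038);print(s['finger_gap'])"
```

```text
t: 1.8
tcp_pos: [0.5068, 0.1633, 0.2449]
tool_rot: [0.174, 0.985, -0.0, -0.001]
force: [-0.1, 0.3, -0.4]
finger_gap: 0.002
gripper_force: 0.0
vent pos mm [-93.3   3.3 114.9] | shift tool mm [-3.4 -3.2 76.9] turn rad [-0.0005 -0.0014  0.0016] F [-0.07  0.3  -0.4 ] t 1.8
0.0018733230059057426
```

```bash
python3 -m pendant '[[[0,-0.004,0.025,0,0,0,0],[0,0,0.025,0,0,0,0],[0,0,0.025,0,0,0,0],[0,0,0.023,0,0,0,0],[0,0,0,0,0,0,0],[-0.0125,0,0,0,0,0,0],[-0.0125,0,0,0,0,0,0],[-0.0125,0,0,0,0,0,0],[-0.0125,0,0,0,0,0,0],[-0.0125,0,0,0,0,0,0],[0,0,0,0,0,0,0],[0,0,0,0,0,0,0]]]'
python3 -c "
from h import *
from station import monitor,eyes
s=monitor.sense();go(s,.002,0,.038)
c=eyes.snapshot('side');cv2.imwrite('pics/s3.png',cv2.resize(c['pixels'][95:275,230:430],None,fx=3,fy=3)[:,:,::-1])"
```

```text
t: 3.0
tcp_pos: [0.5529, 0.143, 0.167]
tool_rot: [0.175, 0.985, 0.0, -0.001]
force: [-3.2, 2.5, 3.6]
finger_gap: -0.002
gripper_force: 1.9
vent pos mm [-43.    0.1  37. ] | shift tool mm [-45.   -0.1  -1.1] turn rad [-0.     -0.0013 -0.0005] F [-3.19  2.5   3.6 ] t 3.0
```

View pics/s3.png

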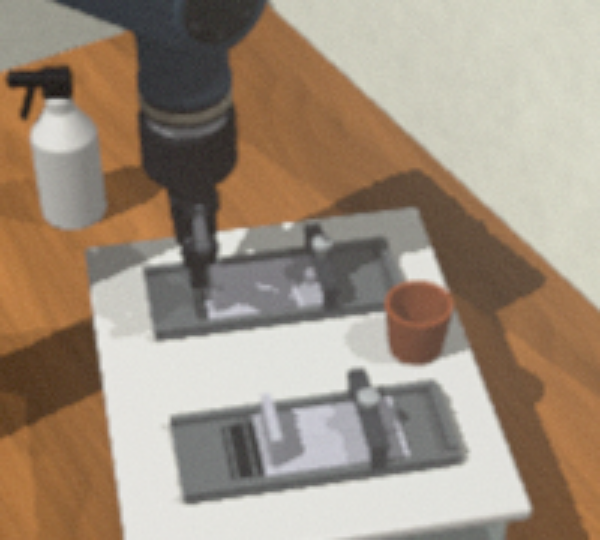

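In the side view the fingers press the near face of tab A at crop (200,290), with about 4 N. The shutter has started to open, and the pin at (320,240) is clear. I continue the push.

```bash
python3 -m pendant '[[[-0.0125,0,0,0,0,0,0],[-0.0125,0,0,0,0,0,0],[-0.0125,0,0,0,0,0,0],[-0.0125,0,0,0,0,0,0],[-0.005,0,0,0,0,0,0],[0,0,0,0,0,0,0],[0,0,0,0,0,0,0]]]'
python3 -c "
from h import *
from station import monitor
go(monitor.sense(),.005,0,.038)"
```

```text
t: 3.75
tcp_pos: [0.5925, 0.1282, 0.1664]
tool_rot: [0.175, 0.985, -0.0, -0.002]
force: [-5.1, 2.2, 2.4]
finger_gap: 0.001
gripper_force: 3.1
vent pos mm [-0.7 -0.1 36.4] | shift tool mm [-5.7  0.1 -1.7] turn rad [-0.0012 -0.0048  0.    ] F [-5.08  2.17  2.43] t 3.75
```

```bash
python3 -m pendant '[[[-0.003,0,0,0,0,0,0],[-0.003,0,0,0,0,0,0],[-0.002,0,0,0,0,0,0],[0,0,0,0,0,0,0],[0,0,0,0,0,0,0]]]'
python3 -c "
from h import *
from station import monitor
go(monitor.sense(),.005,0,.038)"
```

```text
t: 4.25
tcp_pos: [0.5974, 0.1264, 0.1663]
tool_rot: [0.175, 0.985, -0.0, -0.004]
force: [-7.8, 3.7, 4.1]
finger_gap: 0.001
gripper_force: 4.0
vent pos mm [ 4.5 -0.1 36.3] | shift tool mm [-0.5  0.1 -1.7] turn rad [-0.0016 -0.0069  0.0002] F [-7.79  3.66  4.07] t 4.25
```

```bash
python3 -m pendant '[[[-0.003,0,0,0,0,0,0],[-0.002,0,0,0,0,0,0],[0,0,0,0,0,0,0],[0,0,0,0,0,0,0]]]'
python3 -c "
from h import *
from station import monitor
go(monitor.sense(),-.095,0,.038)"
```

```text
t: 4.65
tcp_pos: [0.5976, 0.1263, 0.1664]
tool_rot: [0.175, 0.985, 0.0, -0.008]
force: [-14.0, 5.6, 8.7]
finger_gap: -0.001
gripper_force: 7.7
vent pos mm [ 4.7 -0.2 36.4] | shift tool mm [99.7  0.2 -0.1] turn rad [-0.0026 -0.015   0.0003] F [-14.     5.62   8.72] t 4.65
```

It is on the end stop: no more travel, and force rising to 15 N. I back off and rise.

```bash
python3 -m pendant '[[[0.0125,0,0,0,0,0,0],[0.0125,0,0,0,0,0,0],[0.0125,0,0,0,0,0,0],[0.0125,0,0,0,0,0,0],[0.0125,0,0,0,0,0,0],[0.0125,0,0,0,0,0,0],[0.0125,0,0,0,0,0,0],[0.0125,0,0,0,0,0,0],[0.0125,0,0,0,0,0,0],[0.0125,0,0,0,0,0,0],[0,0,0,0,0,0,0],[0.03,0,-0.04,0,0,0,0],[0.03,0,-0.04,0,0,0,0],[0.03,0,-0.04,0,0,0,0],[0,0,0,0,0,0,0]]]'
python3 -c "
from h import *
from station import monitor,eyes
go(monitor.sense(),-.095,0,.038)
c=eyes.snapshot('side');cv2.imwrite('pics/s4.png',cv2.resize(c['pixels'][155:275,250:410],None,fx=4,fy=4)[:,:,::-1])"
```

```text
t: 6.15
tcp_pos: [0.4427, 0.1846, 0.2666]
tool_rot: [0.174, 0.985, 0.001, 0.003]
force: [-0.7, -0.8, -0.5]
finger_gap: -0.003
gripper_force: 0.0
vent pos mm [-160.8    1.2  136.6] | shift tool mm [-65.2  -1.7  99. ] turn rad [0.0036 0.0057 0.0017] F [-0.71 -0.76 -0.51] t 6.15
```

View pics/s4.png

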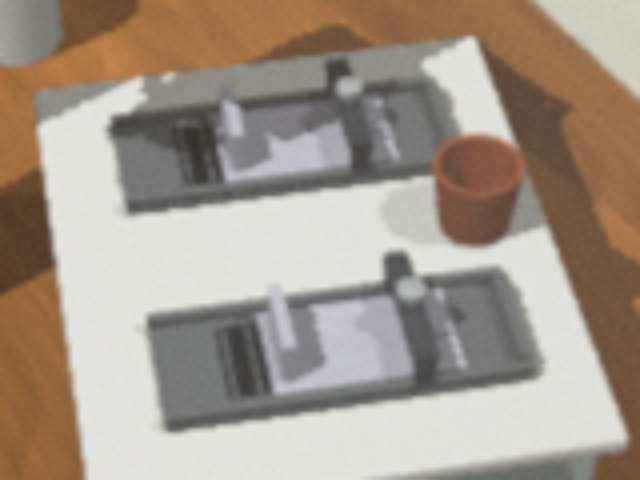

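Vent A now matches B: tab at crop (232,112), dark gap at (197,150), pin head at (348,87) as before. Nothing touches it, and the pot has not moved.

```bash
python3 -m pendant '[[[0,0,0,0,0,0,0],[0,0,0,0,0,0,0],[0,0,0,0,0,0,0]]]' >/dev/null; python3 -c "
from station import job
print(job.sign_off())"
```

```text
the job is handed in; nothing more can be done
None
```

I pushed vent A's shutter to its end stop and released it; the last picture shows it caught half open like vent B with the pot unmoved, and the job is handed in (no verdict was returned).

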